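Close up the enclosure and hold its lid on the hinge line

TASK

The breakers are in: swing the enclosure's inner cover fully shut over them, then pick up the loose lid and set it on the enclosure so that its two hinge barrels drop into the gaps between the enclosure's barrels. Press the lid all the way down against the springy seal so that the barrel holes line up for a colleague to slide the hinge pins in, and finish like that, still holding the lid pressed down. Leave the other things on the bench where they are.

Things in the scene. Friction and masses are not known exactly. Their poses are not given: they have to be found in the camera images.
- box: Grey electrical enclosure lying open side up, screwed to a plywood board (190 x 236 x 10 mm); fixed. Origin: centre of the board's underside, on the bench; z up, x towards the lid's hinge side. 160 (x) x 200 (y) mm outside; rim 110 mm above the bench, 9 mm wide, opening 142 x 182 mm. Lid hinge axis along y at x = 88.5, z = 110 mm, outside the +x wall.
- seal (a joint): Black rubber sealing strip on the enclosure's rim, how far it is pressed in, in m: 0 = free, standing 4 mm proud of the rim (top 114 mm above the bench); 0.004 = pressed level with the rim. Springy: about 7 N starts to press it in, about 15 N (the lid's own 4.4 N included) presses it level.
- box_gap_a (a point): Middle of the 22 mm gap between the enclosure's two steel hinge barrels at y = +60 mm, on the hinge axis: (88.5, 60, 110) mm in the box frame, axes as the box. Each barrel is 16 mm long, 13 mm in diameter, bevelled 2 mm at its ends, with a 7 mm hole along y.
- box_gap_b (a point): The same for the gap at y = -60 mm: (88.5, -60, 110) mm in the box frame.
- inner_cover (a joint): Hinge of the grey inner cover, a plate 133 x 172 x 3 mm with a window and two steel thumbscrews (6 mm high) at its free corners. 0 = shut, level in the enclosure, upper face 90.5 mm above the bench; grows as it opens upward, 1.57 = upright (free edge about 222 mm up). Stays where left: stiff hinge, 1 to 2 N at the free edge moves it. Starts at 0.85 to 1.5.
- cover_hinge (a point): Point on the inner cover's hinge line, mid-width: (-67, 0, 89) mm in the box frame. The hinge line is parallel to the box's y.
- cover_push (a point): Where to push the inner cover: mid-width on its upper face, 113 mm from the hinge line, 20 mm from the free edge, on a solid strip 40 mm wide beside the window. Standing open, that face is turned to the box's -x side, so push towards +x and down. Axes: x from hinge line to free edge, z out of the upper face.
- lid_grip (a point): Centre of the lid's black handle bar: 14 mm wide (x), 102 long (y), 12 high, feet at y = +-45 mm, 22 mm clear under it. Grey lid 160 (x) x 200 (y) x 12 mm, 0.45 kg, lying handle up. x points to its hinge side. Below this point: top face 28, flat rim 40, round-nosed locating bead 48 mm (1.5 mm play in the opening). Home on the enclosure: at (0, 0, 150) mm in the box frame, axes parallel.
- lid_barrel_a (a point): Centre of the lid's hinge barrel at (88.5, 60, -40) mm from the handle centre in the lid's axes: 18 mm long, 13 mm in diameter, bevelled 2 mm at its ends, 7 mm hole along y. It belongs in gap box_gap_a.
- lid_barrel_b (a point): The same for the barrel at (88.5, -60, -40) mm, which belongs in gap box_gap_b.
- pin0: Loose steel hinge pin, 5 mm thick, 75 mm long with a bent end, lying on the bench near the robot; leave it. Origin: underside.
- pin1: A second such hinge pin; leave it.
- screwdriver: Screwdriver with a red handle lying on the bench near the robot; leave it.
- socket0: White socket module 45 x 45 x 38 mm on the far side of the bench; leave it.
- socket1: A second white socket module; leave it.
- level: Aluminium spirit level 250 x 22 x 45 mm standing on edge on the left; leave it.
- bottle: Clear water bottle, 64 mm in diameter, 200 mm high, far left; leave it.
- rule: Steel rule 300 x 30 x 4 mm lying on the right; leave it.

How it is judged:
By the outcome, as a careful person would: the job done as asked, in the order asked, and still so for the second after the job is handed in, while the arm keeps its last pose, push and grip.
It also fails if it takes over 51 s, if anything falls off the work surface, if the arm or the gripper's body presses on something with over 40 N, if the wrist force passes 120 N, or if a joint passes its speed limit or range.

ROBOT

A 6-joint arm with a two-finger parallel gripper is mounted at the origin on the work surface. World frame = base frame: x ahead of the robot, y to its left, z up, the work surface at z = 0. Lengths are in mm, angles in rad, forces in N, time in s.
With the tool pointing down it reaches from about 350 to 775 mm from the base axis. Payload 7.3 kg.
Tool frame: the origin (TCP) lies between the finger pads; the fingertips stand 14 mm ahead of it and the grasp point (between the pads) lies 5 mm behind it; y points along the fingers, z is the direction in which the jaws open and shut, and the axes are right-handed (so a half turn about y gives the same grasp; the last joint's range is limited). The gripper opens to 92 mm and grips with 3 to 60 N. Pads are 19 mm wide; open, the fingers measure 130 mm over their backs; the gripper's body (75 mm by 190 mm) begins 47 mm behind the grasp point.
Start: joints at [-1.431, 0.342, 1.524, -0, 1.275, -0.146], TCP at [148.033, -503.716, 240.741] pointing down, gripper open.
Joint ranges: [-2.53, 2.53], [-0.77, 2.02], [0.04, 2.7], [-1, 4.14], [0.28, 2.66], [-3.11, 3.11]. Speed limits (rad/s): [2.57, 2.57, 3.14, 3.14, 3.14, 3.14].

INTERFACE

Orientations are given as [roll, pitch, yaw] about the fixed x, y, z axes, in that order (R = Rz(yaw) Ry(pitch) Rx(roll)).
In Python, from plant import bot, vision, order gives the robot as it stands.
- The arm moves only by the tool apply_moves, never from a script. Its argument "rows" is a list of rows, each a list of 3 entries, a list of its own where there are three numbers: the shift along the tool's x, y, z in cm, then the turn about the tool's y in rad, then the finger opening in cm, from 0 to 9.18. A call has 1 to 5 rows; each row is the pose to reach, as a shift and turn from the pose measured when the call began, along the tool's axes at that moment; what a row does not reach only later rows make up. A row lasts 1/8 s, in which the tool goes at most 62.5 mm and 10.7 degrees, less where a joint would pass 70% of its speed; a pose out of reach is approached as far as the arm can. A call with a gripper value outside its range is refused whole. The fingers move at their own pace and stop on an object; the grip force is fixed at half the most. Time passes only in rows, so rows that repeat a pose let the fingers close. It gives the time, the measured TCP pose, the force and the opening at its end, in the units of the state.
- bot.get_obs(): the state, without advancing time (a new reading comes with each control period).
- vision.capture(name): name is "side" or "top" or "wrist"; returns the picture (400x640x3 uint8, red, green, blue); there is no depth.
- vision.camera_info(name): a dict with "mtx" (3x3 intrinsics, pixels), "rvec" (rotation vector, rad) and "tvec" (3), from world to camera coordinates, as OpenCV has them. Camera axes: x right, y down, z forward; pixel columns grow to the right and rows downward; lengths in mm; the calibration is good to about 2 mm. A picture is of the moment at which its call begins: read the wrist's pose just before it. camera_info takes no time and is no camera call; for the wrist camera it gives the pose at the moment of the call.
- order.close_job(): hands the job in, once; it reports no verdict.
The state is a dict: "time": time; "joint_positions": joint angles; "dq": joint speeds; "tau": joint torques, N m; "tool_pos": TCP position; "tcp_rot": TCP orientation; "contact_force": force on the tool from outside, world axes, zero at the start; "moment": the same for the moment, N m; "grip_width": finger opening in mm.
Only numpy, scipy, OpenCV 4.12 (cv2) and the standard library are available. Lean on these libraries where they do the work, as an engineer would, in place of code of your own. Each camera call takes 0.05 s, during which the arm holds its last target.

## Working session

There is one attempt and no reset: what is moved stays moved. The work goes in short steps, Python scripts to look and compute and a tool call to move; the robot and the scene stay as the last step left them, time stands still between calls to the robot, and variables do not carry over. Pictures are saved under pics/ and viewed, and the job is handed in when it is done.

Besides the shell and the picture viewer there is one more tool, called after "Call:" by a JSON object that holds its "name" and its "arguments", one argument or row to a line. apply_moves: Moves the arm, as the interface text tells. Its arguments: {"type":"object","properties":{"rows":{"type":"array","items":{"type":"array"}}},"required":["rows"]}

```bash
ls; mkdir -p pics; python3 - <<'E'
from plant import bot,vision,order
import cv2
o=bot.get_obs();print(o)
for n in ["side","top","wrist"]:
    im=vision.capture(n);cv2.imwrite(f"pics/{n}0.png",im[:,:,::-1])
    print(n,vision.camera_info(n))
E
```

```text
pics
{'time': 0.0, 'joint_positions': array([-1.43099347e+00,  3.42727600e-01,  1.52500657e+00,  5.42352493e-06,
        1.27541087e+00, -1.45993818e-01]), 'dq': array([-0.00023833, -0.00082969, -0.00029139, -0.0011228 , -0.00157852,
       -0.00107311]), 'tau': array([-7.31832642e-04, -4.31250715e+01, -2.44217044e+01,  7.17785186e-02,
        5.59201394e-02, -8.23581058e-05]), 'tool_pos': array([ 147.98080437, -503.31185878,  240.04606799]), 'tcp_rot': array([-1.57233144e+00,  2.30965410e-04, -2.85579774e+00]), 'contact_force': array([0.87781255, 1.08547923, 0.52781519]), 'moment': array([-0.00190812,  0.00178168,  0.02414016]), 'grip_width': 91.68356222007905}
side {'mtx': array([[382.01481531,   0.        , 314.7199129 ],
       [  0.        , 382.01481531, 197.79730615],
       [  0.        ,   0.        ,   1.        ]]), 'rvec': array([ 0.83025487, -2.60920348,  1.0016184 ]), 'tvec': array([458.42230384, 283.46527285, 966.20302295])}
top {'mtx': array([[417.3706254 ,   0.        , 321.82959776],
       [  0.        , 417.3706254 , 198.68905392],
       [  0.        ,   0.        ,   1.        ]]), 'rvec': array([ 2.109843  , -2.1176862 ,  0.21243015]), 'tvec': array([   9.37718967,  575.8152303 , 1302.09200036])}
wrist {'mtx': array([[332.26024315,   0.        , 318.10133304],
       [  0.        , 332.26024315, 199.58766632],
       [  0.        ,   0.        ,   1.        ]]), 'rvec': array([-2.310044  ,  1.72659159,  0.26766891]), 'tvec': array([-525.0637352 ,  -37.06684619,  390.91065193])}
```

View pics/side0.png

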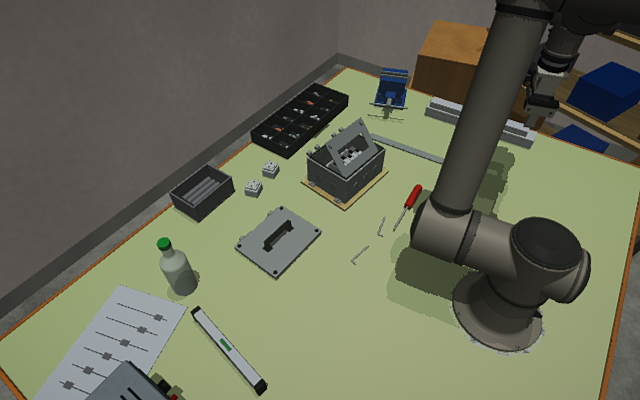

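View pics/top0.png

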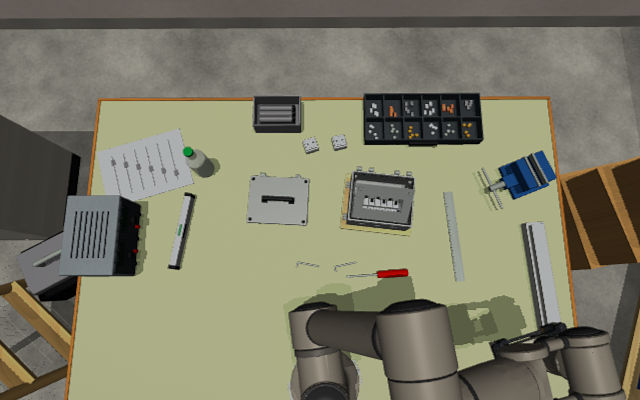

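View pics/wrist0.png

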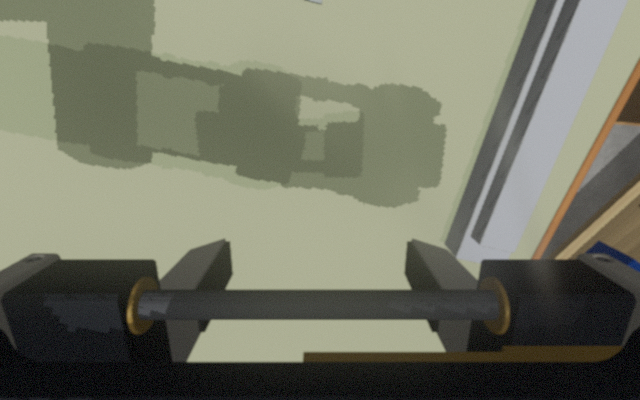

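The top view shows the box at about (378,200), hinge side away from the robot, and the lid at about (278,200). The cover stands open. I'll enlarge both views.

```bash
python3 - <<'E'
import cv2
t=cv2.imread("pics/top0.png");s=cv2.imread("pics/side0.png")
def crop(im,x,y,w,h,n):
    c=im[y:y+h,x:x+w];cv2.imwrite(n,cv2.resize(c,None,fx=8,fy=8,interpolation=cv2.INTER_CUBIC))
crop(t,335,165,85,72,"pics/c1.png");crop(t,240,168,80,65,"pics/c2.png")
crop(s,295,115,98,75,"pics/c3.png");crop(s,230,200,98,75,"pics/c4.png")
E
```

```text
(no output)
```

View pics/c1.png

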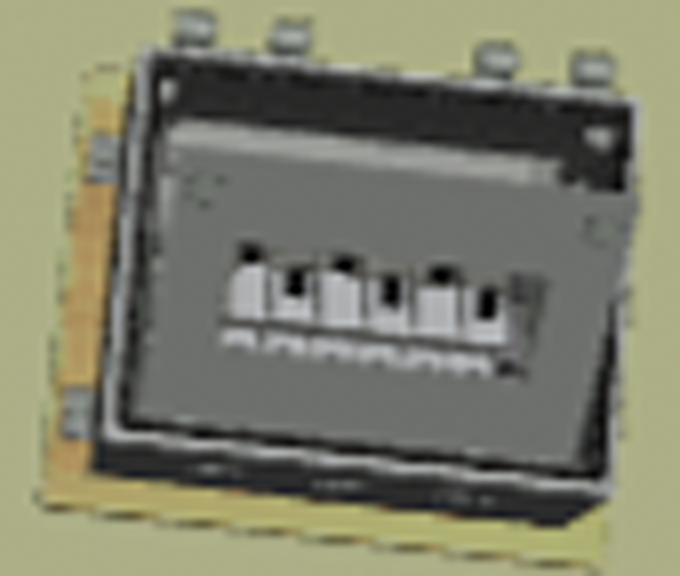

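View pics/c2.png

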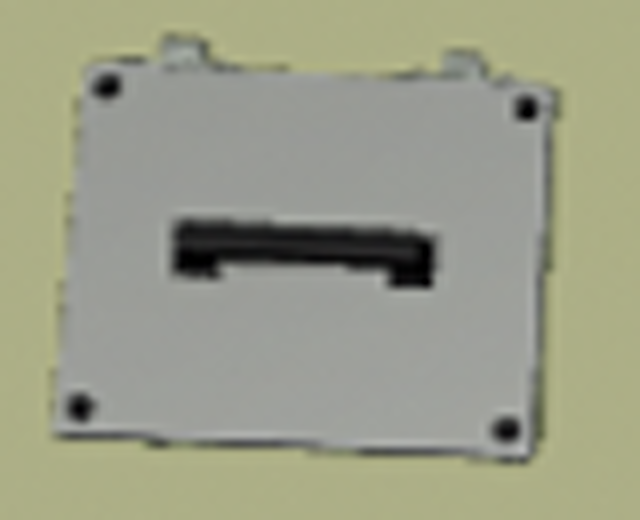

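View pics/c3.png

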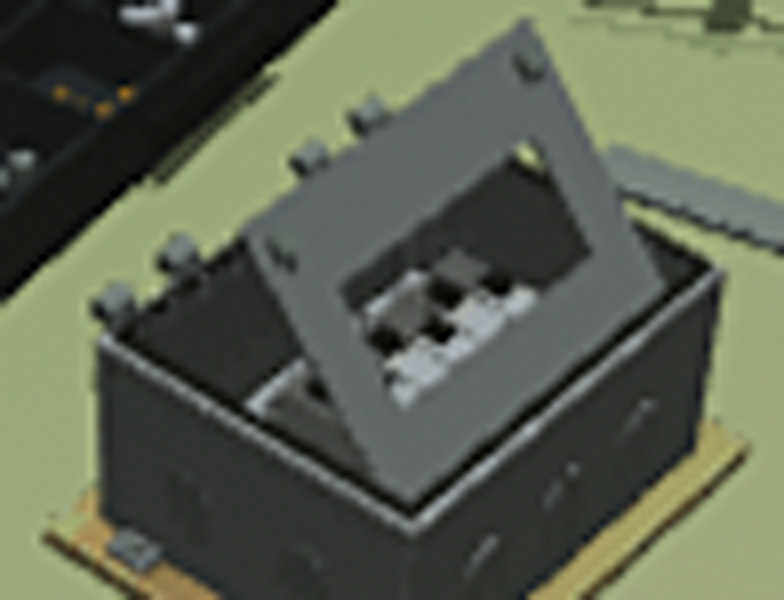

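View pics/c4.png

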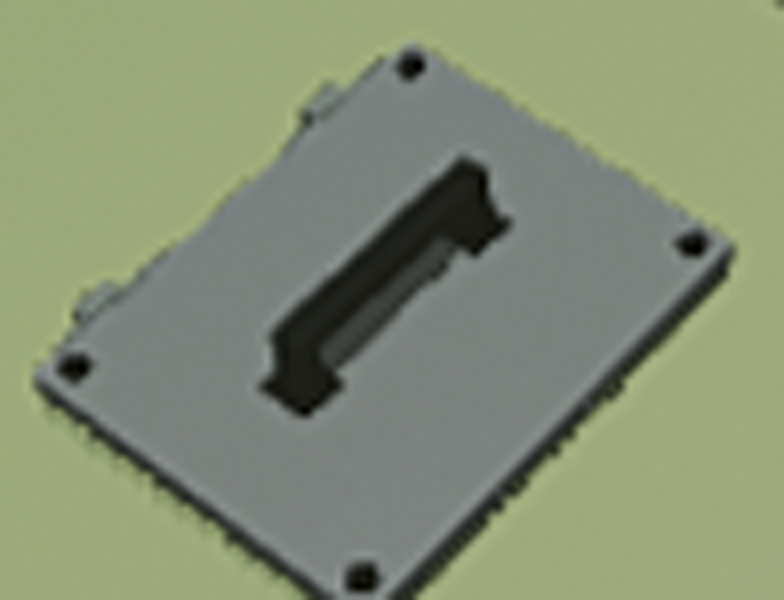

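```bash
cat > h.py <<'E'
import numpy as np,cv2
from scipy.optimize import least_squares
from scipy.spatial.transform import Rotation as Rn
def proj(ci,P):
    return cv2.projectPoints(np.atleast_2d(np.array(P,float)),ci['rvec'],ci['tvec'],ci['mtx'],None)[0][:,0]
def T(p,L):
    x,y,a=p[:3];L=np.atleast_2d(np.array(L,float));c,s=np.cos(a),np.sin(a)
    return np.c_[x+c*L[:,0]-s*L[:,1],y+s*L[:,0]+c*L[:,1],L[:,2]]
def fit(obs,x0):  # obs list of (ci,local,pix)
    f=lambda p:np.concatenate([(proj(ci,T(p,l))-np.array(u)).ravel() for ci,l,u in obs])
    r=least_squares(f,x0,x_scale=[100,100,.1],loss='soft_l1');return r.x,f(r.x).reshape(-1,2)
E
python3 - <<'E'
from h import *
from plant import vision
t=vision.camera_info("top");s=vision.camera_info("side")
g=lambda x0,y0,P:[(x0+(a)/8-.5+.06,y0+b/8-.5+.06) for a,b in P]
R=[(80,100,110),(80,-100,110),(-80,-100,110),(-80,100,110)]
B=[(-95,118,10),(-95,-118,10)]
o1=[(t,R,g(335,165,[(145,50),(637,97),(612,490),(105,437)])),(t,B,g(335,165,[(40,500),(600,570)]))]
o2=[(s,[R[3],R[0],R[2]],g(295,115,[(412,525),(100,340),(722,268)]))]
for o in (o1,o2,o1+o2):
    p,r=fit(o,[500,-100,0]);print("box",p.round(3),np.abs(r).max(0).round(2))
pb=p
L=[(80,100,20),(80,-100,20),(-80,-100,20),(-80,100,20)]
l1=[(t,L,g(240,168,[(85,60),(552,88),(530,455),(58,432)]))]
l2=[(s,[L[1],L[0],L[2]],g(230,200,[(415,45),(35,378),(735,245)]))]
for o in (l1,l2,l1+l2):
    p,r=fit(o,[500,150,0]);print("lid",p.round(3),np.abs(r).max(0).round(2))
# cover angle: free corners (y +-86, 133 from hinge)
u=g(295,115,[(248,228),(530,20)])
for a in np.arange(.8,1.55,.05):
    P=[(-67+133*np.cos(a),y,89+133*np.sin(a)) for y in (86,-86)]
    print(round(a,2),np.linalg.norm(proj(s,T(pb,P))-u,axis=1).round(1))
E
```

```text
box [ 5.67827e+02 -1.79130e+02 -1.17000e-01] [0.77 1.11]
box [ 5.70039e+02 -1.83488e+02 -1.13000e-01] [0.82 0.67]
box [ 5.68157e+02 -1.80072e+02 -1.17000e-01] [1.01 1.61]
lid [ 5.81204e+02  1.54985e+02 -5.50000e-02] [0.81 0.59]
lid [ 5.79830e+02  1.54521e+02 -5.40000e-02] [0.58 0.37]
lid [ 5.80597e+02  1.54732e+02 -5.60000e-02] [0.76 0.52]
0.8 [3.6 2.6]
0.85 [2.2 1.2]
0.9 [0.8 0.3]
0.95 [0.7 1.8]
1.0 [2.1 3.4]
1.05 [3.7 4.9]
1.1 [5.2 6.5]
1.15 [6.9 8.2]
1.2 [8.6 9.9]
1.25 [10.3 11.6]
1.3 [12.1 13.3]
1.35 [13.9 15.1]
1.4 [15.8 16.9]
1.45 [17.8 18.8]
1.5 [19.8 20.7]
```

```bash
cat >> h.py <<'E'
def goto(o,targets):
    """targets: list of (xyz mm, yaw); prints shift cm & turn relative to present pose"""
    R=Rn.from_euler('xyz',o['tcp_rot']).as_matrix()
    for p,y in targets:
        d=R.T@(np.array(p)-o['tool_pos'])/10
        dy=(y-o['tcp_rot'][2]+np.pi)%(2*np.pi)-np.pi
        print("shift",d.round(2),"turn",round(-dy,3))
BOX=np.array([568.2,-180,-.117])
E
python3 - <<'E'
from h import *
from plant import bot,vision
o=bot.get_obs();ci=vision.camera_info("wrist")
Rc=cv2.Rodrigues(ci['rvec'])[0];c=-Rc.T@ci['tvec']
R=Rn.from_euler('xyz',o['tcp_rot']).as_matrix()
print("cam in tool",R.T@(c-o['tool_pos']));print("cam axes in tool (cols)",(R.T@Rc.T).round(2))
print(T(BOX,[(-20,0,380)]))
goto(o,[(T(BOX,[(-20,0,380)])[0],np.pi-.117)])
E
```

```text
cam in tool [ -83.35913107 -143.35168984    0.26909395]
cam axes in tool (cols) [[-0.    0.95  0.3 ]
 [-0.   -0.3   0.95]
 [ 1.    0.    0.  ]]
[[ 548.33673391 -177.66533506  380.        ]]
shift [-47.6  -13.95 -19.98] turn 0.403
```

Call:
{"name": "apply_moves", "arguments": {
  "rows": [
    [[-47.6, -14, -20], 0.403, 0],
    [[-47.6, -14, -20], 0.403, 0],
    [[-47.6, -14, -20], 0.403, 0],
    [[-47.6, -14, -20], 0.403, 0],
    [[-47.6, -14, -20], 0.403, 0]
  ]
}}

```text
time: 0.78
tool_pos: [376.5, -317.3, 320.5]
tcp_rot: [-1.572, -0.0, 3.024]
contact_force: [0.9, -0.9, -0.0]
grip_width: 46.3
```

```bash
python3 - <<'E'
from h import *
from plant import bot
o=bot.get_obs();print(o['time'],o['tool_pos'],o['tcp_rot'])
goto(o,[((548,-178,380),np.pi-.117)])
E
```

```text
0.775 [ 376.5402003  -317.28646048  320.50708221] [-1.57197129e+00 -4.19832556e-04  3.02415229e+00]
shift [-15.39  -5.94 -15.85] turn -0.0
```

Call:
{"name": "apply_moves", "arguments": {
  "rows": [
    [[-15.4, -5.9, -15.9], 0, 0],
    [[-15.4, -5.9, -15.9], 0, 0],
    [[-15.4, -5.9, -15.9], 0, 0],
    [[-15.4, -5.9, -15.9], 0, 0],
    [[-15.4, -5.9, -15.9], 0, 0]
  ]
}}

```text
time: 1.4
tool_pos: [549.9, -175.4, 379.5]
tcp_rot: [-1.572, 0.0, 3.028]
contact_force: [-0.6, 0.2, -0.8]
grip_width: 1.0
```

```bash
python3 - <<'E'
from h import *
from plant import bot,vision
o=bot.get_obs();print(o['time'],o['tool_pos'],o['tcp_rot'],o['dq'])
ci=vision.camera_info("wrist");im=vision.capture("wrist");cv2.imwrite("pics/w1.png",im[:,:,::-1])
np.save("w1.npy",ci,allow_pickle=True)
cv2.imwrite("pics/w1b.png",cv2.resize(im[:,:,::-1],None,fx=1.25,fy=1.25,interpolation=cv2.INTER_CUBIC))
E
```

```text
1.4 [ 549.94653885 -175.40767604  379.4532365 ] [-1.57223406e+00  1.01033654e-04  3.02830502e+00] [-0.05819626 -0.01964568  0.0622619  -0.02512245 -0.01026525 -0.02919488]
```

View pics/w1b.png

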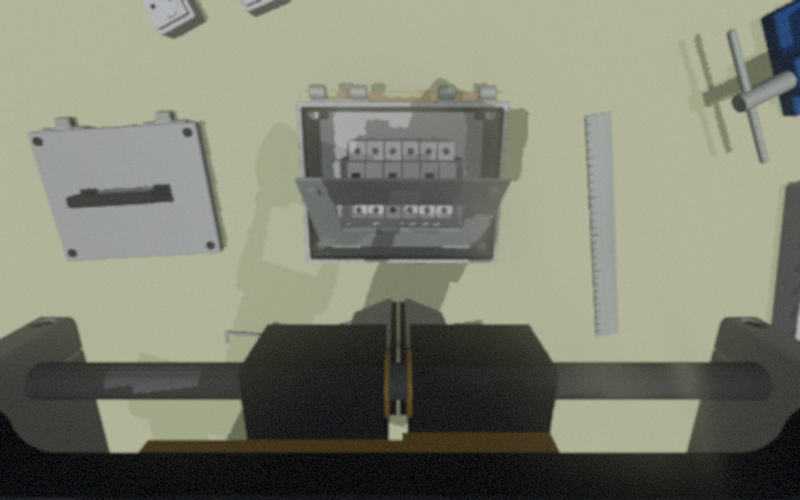

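```bash
python3 - <<'E'
import cv2
t=cv2.imread("pics/w1.png")
def crop(x,y,w,h,f,n):
    cv2.imwrite(n,cv2.resize(t[y:y+h,x:x+w],None,fx=f,fy=f,interpolation=cv2.INTER_CUBIC))
crop(230,60,190,40,4,"pics/d1.png");crop(230,140,190,80,4,"pics/d2.png");crop(15,80,170,135,4,"pics/d3.png")
E
```

```text
(no output)
```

View pics/d1.png

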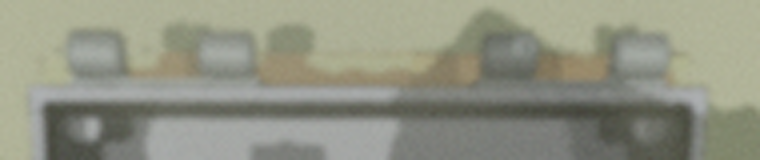

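View pics/d2.png

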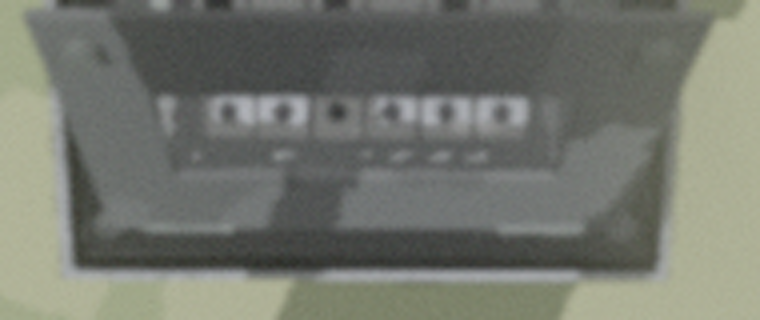

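View pics/d3.png

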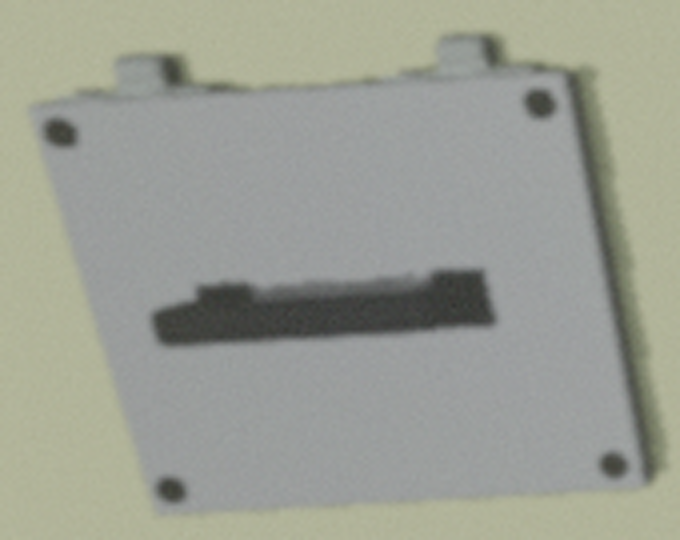

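```bash
python3 - <<'E'
from h import *
w=np.load("w1.npy",allow_pickle=True).item()
g=lambda x0,y0,P:[(x0+a/4-.375,y0+b/4-.375) for a,b in P]
bar=[(88.5,y,110) for y in (79,41,-41,-79)]
ob=[(w,bar,g(230,60,[(96,53),(226,54),(511,54),(640,54)])),(w,[(80,100,110),(80,-100,110)],g(230,60,[(30,90),(705,90)])),
 (w,[(-80,100,110),(-80,-100,110)],g(230,140,[(66,276),(662,277)]))]
p,r=fit(ob,BOX);print("box",p.round(4));print(r.round(2))
L=[(80,100,20),(80,-100,20),(-80,-100,20),(-80,100,20)]
lb=[(88.5,60,8),(88.5,-60,8)]
ol=[(w,L,g(15,80,[(32,105),(572,70),(648,485),(155,515)]))]
q,r=fit(ol,[580,155,-.055]);print("lid",q.round(4));print(r.round(2))
hb=[(7,51,54),(7,-51,54),(-7,-51,54),(-7,51,54)]
print(((proj(w,T(q,hb))+.375-[15,80])*4).round(0))
print("cover",[(a,((proj(w,T(p,[(-67+133*np.cos(a),y,89+133*np.sin(a)) for y in(86,-86)]))+.375-[230,140])*4).round(0).tolist()) for a in (.8,.9,1.0)])
E
```

```text
box [ 5.677520e+02 -1.810955e+02 -1.141000e-01]
[[ 0.08  0.16]
 [ 0.26 -0.02]
 [-0.49  0.13]
 [-0.07  0.2 ]
 [-0.94 -1.37]
 [ 1.14 -1.01]
 [-1.14  1.15]
 [ 1.82  1.23]]
lid [ 5.809519e+02  1.514417e+02 -5.770000e-02]
[[-1.15 -0.98]
 [-0.2  -0.03]
 [ 0.91  1.26]
 [ 0.4   0.18]]
[[148. 309.]
 [431. 294.]
 [440. 333.]
 [159. 348.]]
cover [(0.8, [[28.0, -18.0], [711.0, -16.0]]), (0.9, [[22.0, 27.0], [717.0, 29.0]]), (1.0, [[18.0, 76.0], [721.0, 78.0]])]
```

```bash
sed -i 's/^BOX=.*/BOX=np.array([567.9,-180.8,-.115])/' h.py; python3 - <<'E'
from h import *
from plant import bot
o=bot.get_obs();print(o['tool_pos'])
W=[]
for a in (1.1,.9,.7,.5,.3,.15,0):
    W.append((T(BOX,[(-67+120*np.cos(a)-1.5*np.sin(a)-9.5,0,89+120*np.sin(a)+1.5*np.cos(a)+14)])[0],3.027)); print(a,W[-1][0].round(1))
goto(o,W)
E
```

```text
[ 548.68393317 -176.62097592  379.00462171]
1.1 [ 544.6 -178.1  210.6]
0.9 [ 564.8 -180.4  197.9]
0.7 [ 582.1 -182.4  181.5]
0.5 [ 595.8 -184.   161.8]
0.3 [ 605.3 -185.1  139.9]
0.15 [ 609.6 -185.6  122.4]
0 [ 611.1 -185.8  104.5]
shift [ 0.36 16.84  0.21] turn -0.0
shift [-1.67 18.1   0.22] turn -0.0
shift [-3.42 19.75  0.22] turn -0.0
shift [-4.8  21.71  0.22] turn -0.0
shift [-5.76 23.9   0.22] turn -0.0
shift [-6.18 25.65  0.22] turn -0.0
shift [-6.34 27.44  0.23] turn -0.0
```

Call:
{"name": "apply_moves", "arguments": {
  "rows": [
    [[0.4, 6, 0.2], 0, 0],
    [[0.4, 12, 0.2], 0, 0],
    [[0.4, 16.8, 0.2], 0, 0],
    [[0.4, 16.8, 0.2], 0, 0],
    [[-1.7, 18.1, 0.2], 0, 0]
  ]
}}

```text
time: 2.08
tool_pos: [565.4, -181.7, 201.1]
tcp_rot: [-1.57, 0.002, 3.025]
contact_force: [0.2, -0.1, -0.3]
grip_width: 0.1
```

```bash
python3 - <<'E'
from h import *
from plant import bot
o=bot.get_obs();print(o['tool_pos'],o['contact_force'])
W=[]
for a in (.7,.5,.3,.15,0):
    W.append((T(BOX,[(-67+120*np.cos(a)-1.5*np.sin(a)-9.5,0,89+120*np.sin(a)+1.5*np.cos(a)+14)])[0],3.027))
goto(o,W)
E
```

```text
[ 565.4457312  -181.73282221  201.05466782] [ 0.18761582 -0.14497417 -0.27241275]
shift [-1.66  1.96 -0.12] turn -0.002
shift [-3.03  3.93 -0.13] turn -0.002
shift [-3.99  6.13 -0.13] turn -0.002
shift [-4.41  7.87 -0.13] turn -0.002
shift [-4.56  9.67 -0.13] turn -0.002
```

Call:
{"name": "apply_moves", "arguments": {
  "rows": [
    [[-1.7, 2.0, -0.1], 0, 0],
    [[-3.0, 3.9, -0.1], 0, 0],
    [[-4.0, 6.1, -0.1], 0, 0],
    [[-4.4, 7.9, -0.1], 0, 0],
    [[-4.5, 9.3, -0.1], 0, 0]
  ]
}}

```text
time: 2.7
tool_pos: [610.9, -186.8, 108.7]
tcp_rot: [-1.57, 0.004, 3.025]
contact_force: [-0.9, -0.5, 1.7]
grip_width: 0.6
```

```bash
python3 - <<'E'
from h import *
from plant import bot,vision
o=bot.get_obs();print(o['tool_pos'],o['contact_force'])
im=vision.capture("side");cv2.imwrite("pics/s2.png",cv2.resize(im[115:190,295:393,::-1],None,fx=8,fy=8,interpolation=cv2.INTER_CUBIC))
E
```

```text
[ 610.91618913 -186.76973652  108.68454777] [-0.93070331 -0.46447531  1.65593887]
```

View pics/s2.png

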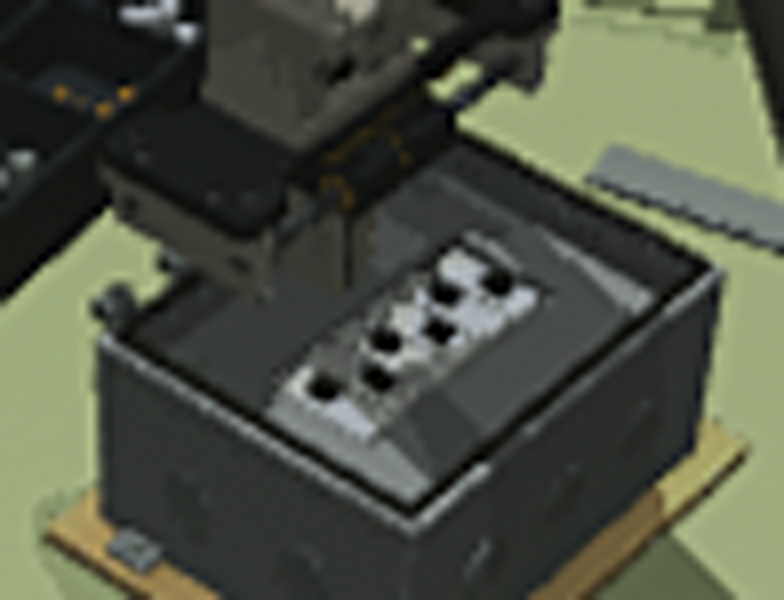

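The cover is nearly level, and the contact force is 1.7 N, as the stiff hinge should give. I'll press on to the stop.

Call:
{"name": "apply_moves", "arguments": {
  "rows": [
    [[0, 0.2, 0], 0, 0],
    [[0, 0.4, 0], 0, 0],
    [[0, 0.5, 0], 0, 0],
    [[0, 0.5, 0], 0, 0]
  ]
}}

```text
time: 3.25
tool_pos: [609.8, -186.4, 104.6]
tcp_rot: [-1.57, 0.002, 3.025]
contact_force: [-5.6, 1.5, 12.8]
grip_width: 0.5
```

```bash
python3 - <<'E'
from h import *
from plant import bot
o=bot.get_obs();print(o['tool_pos'])
goto(o,[((610,-186,230),3.025),((577,94,280),-1.627)])
E
```

```text
[ 609.80443331 -186.35734356  104.55490882]
shift [ -0.04 -12.54  -0.03] turn -0.0
shift [  6.49 -17.58 -27.45] turn -1.631
```

Call:
{"name": "apply_moves", "arguments": {
  "rows": [
    [[0, -6, 0], 0, 0],
    [[0, -12, 0], 0, 0],
    [[1, -15, -4], -0.18, 0],
    [[2.5, -17.6, -10], -0.36, 0],
    [[4, -17.6, -16], -0.55, 6]
  ]
}}

```text
time: 3.88
tool_pos: [589.2, -25.2, 283.5]
tcp_rot: [-1.566, 0.006, -2.706]
contact_force: [0.8, 0.4, 0.4]
grip_width: 6.3
```

```bash
python3 - <<'E'
from h import *
from plant import bot
o=bot.get_obs();print(o['tool_pos'])
goto(o,[((577,94,280),-1.627)])
E
```

```text
[589.17674381 -25.24412279 283.45450764]
shift [ -3.92   0.31 -11.33] turn -1.079
```

Call:
{"name": "apply_moves", "arguments": {
  "rows": [
    [[-2, 0.3, -5], -0.18, 6],
    [[-3.9, 0.3, -11.3], -0.54, 6],
    [[-3.9, 0.3, -11.3], -1.079, 6],
    [[-3.9, 0.3, -11.3], -1.079, 6],
    [[-3.9, 0.3, -11.3], -1.079, 6]
  ]
}}

```text
time: 4.5
tool_pos: [576.7, 94.0, 280.9]
tcp_rot: [-1.562, -0.0, -1.769]
contact_force: [0.3, -0.5, 0.7]
grip_width: 56.0
```

Call:
{"name": "apply_moves", "arguments": {
  "rows": [
    [[0, 0, 0], -0.2, 6],
    [[0, 0, 0], -0.2, 6]
  ]
}}

```text
time: 4.75
tool_pos: [576.6, 94.0, 281.7]
tcp_rot: [-1.561, -0.002, -1.57]
contact_force: [-0.5, 0.0, 0.2]
grip_width: 60.0
```

```bash
python3 - <<'E'
from h import *
from plant import bot,vision
o=bot.get_obs();print(o['time'],o['tool_pos'],o['tcp_rot'],o['dq'].round(3),o['contact_force'])
ci=vision.camera_info("wrist");im=vision.capture("wrist");cv2.imwrite("pics/w2.png",im[:,:,::-1])
np.save("w2.npy",ci,allow_pickle=True)
cv2.imwrite("pics/w2b.png",cv2.resize(im[:,:,::-1],None,fx=1.25,fy=1.25,interpolation=cv2.INTER_CUBIC))
E
```

```text
4.75 [576.55830091  93.96619805 281.72817891] [-1.56093623 -0.00206582 -1.57004775] [-0.001  0.003  0.003  0.001 -0.002 -0.081] [-0.45797099  0.02769751  0.15310261]
```

View pics/w2b.png

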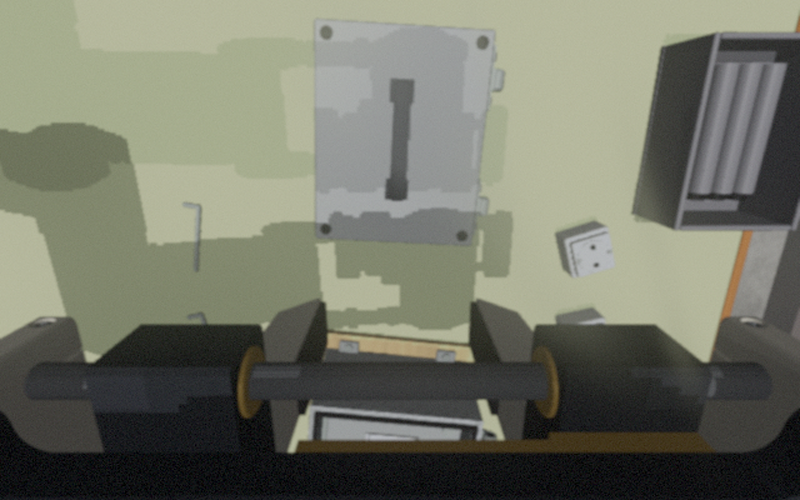

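```bash
python3 - <<'E'
import cv2
t=cv2.imread("pics/w2.png")
cv2.imwrite("pics/e1.png",cv2.resize(t[10:205,245:415],None,fx=4,fy=4,interpolation=cv2.INTER_CUBIC)[:600])
cv2.imwrite("pics/e1.png",cv2.resize(t[10:205,245:415],None,fx=3,fy=3,interpolation=cv2.INTER_CUBIC))
E
```

```text
(no output)
```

View pics/e1.png

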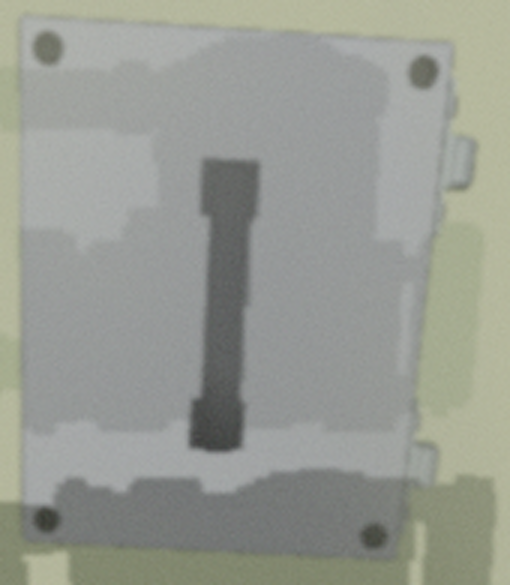

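```bash
python3 - <<'E'
from h import *
from plant import bot
o=bot.get_obs()
w=np.load("w2.npy",allow_pickle=True).item()
g=lambda P:[(245+a/3-.333,10+b/3-.333) for a,b in P]
L=[(80,100,20),(-80,100,20),(-80,-100,20),(80,-100,20)]
q,r=fit([(w,L,g([(453,43),(22,14),(22,540),(398,560)]))],[580,155,-.055]);print("lid",q.round(4));print(r.round(2))
for z in (42,54):
  print(((proj(w,T(q,[(7,0,z),(-7,0,z),(0,51,z),(0,-51,z),(7,51,z)]))+.333-[245,10])*3).round(0).tolist())
print(((proj(w,T(q,[(88.5,60,8),(88.5,-60,8)]))+.333-[245,10])*3).round(0).tolist())
b,_=BOX,0
goto(o,[((q[0],q[1],120),q[2]-np.pi/2),((q[0],q[1],43),q[2]-np.pi/2)])
E
```

```text
lid [ 5.818972e+02  1.541763e+02 -5.450000e-02]
[[ 1.85 -0.61]
 [-0.98 -0.5 ]
 [-0.21  1.2 ]
 [ 0.02  0.97]]
[[244.0, 315.0], [206.0, 313.0], [233.0, 167.0], [217.0, 449.0], [253.0, 168.0]]
[[245.0, 317.0], [206.0, 315.0], [234.0, 164.0], [218.0, 455.0], [254.0, 165.0]]
[[460.0, 163.0], [423.0, 466.0]]
shift [-6.06 16.15  0.37] turn 0.054
shift [-6.07 23.85  0.3 ] turn 0.054
```

Call:
{"name": "apply_moves", "arguments": {
  "rows": [
    [[-6.1, 6, 0.4], 0.055, 6],
    [[-6.1, 12, 0.4], 0.055, 6],
    [[-6.1, 18, 0.4], 0.055, 6],
    [[-6.1, 18, 0.4], 0.055, 6]
  ]
}}

```text
time: 5.3
tool_pos: [579.8, 154.4, 97.8]
tcp_rot: [-1.569, -0.003, -1.628]
contact_force: [-0.6, -0.0, 0.5]
grip_width: 59.9
```

```bash
python3 - <<'E'
from h import *
from plant import bot
o=bot.get_obs();print(o['tool_pos'],o['tcp_rot'])
goto(o,[((582.3,154.2,43),-.055-np.pi/2)])
E
```

```text
[579.76669438 154.41324289  97.76417682] [-1.56895604 -0.00314161 -1.62844227]
shift [-0.01  5.48  0.24] turn -0.003
```

Call:
{"name": "apply_moves", "arguments": {
  "rows": [
    [[0, 3.5, 0.2], 0, 6],
    [[0, 5.4, 0.2], 0, 6],
    [[0, 5.4, 0.2], 0, 6]
  ]
}}

```text
time: 5.68
tool_pos: [582.5, 153.8, 44.6]
tcp_rot: [-1.569, -0.003, -1.63]
contact_force: [0.0, -0.2, 0.3]
grip_width: 60.0
```

```bash
python3 - <<'E'
from h import *
from plant import bot
o=bot.get_obs();print(o['tool_pos'],o['tcp_rot'],o['contact_force'])
goto(o,[((582.3,154.2,43),-.055-np.pi/2)])
E
```

```text
[582.4569733  153.81777915  44.61557636] [-1.56863001 -0.00307076 -1.6304054 ] [ 0.03927686 -0.21097641  0.33403978]
shift [-0.04  0.16 -0.02] turn -0.005
```

Call:
{"name": "apply_moves", "arguments": {
  "rows": [
    [[0, 0.15, 0], 0, 3],
    [[0, 0.15, 0], 0, 1],
    [[0, 0.15, 0], 0, 0],
    [[0, 0.15, 0], 0, 0],
    [[0, 0.15, 0], 0, 0]
  ]
}}

```text
time: 6.3
tool_pos: [581.8, 153.9, 43.1]
tcp_rot: [-1.57, -0.003, -1.63]
contact_force: [-4.3, 0.7, 2.2]
grip_width: 14.2
```

Call:
{"name": "apply_moves", "arguments": {
  "rows": [
    [[0, 0, 0], 0, 0],
    [[0, -0.5, 0], 0, 0],
    [[0, -3, 0], 0, 0],
    [[0, -6, 0], 0, 0],
    [[0, -6, 0], 0, 0]
  ]
}}

```text
time: 6.92
tool_pos: [583.3, 154.3, 105.1]
tcp_rot: [-1.565, -0.002, -1.63]
contact_force: [0.4, -0.5, -3.4]
grip_width: 13.6
```

```bash
python3 - <<'E'
from h import *
from plant import bot
o=bot.get_obs()
goto(o,[((583,150,220),-1.63),((567.9,-180.8,230),-1.686)])
E
```

```text
shift [  0.45 -11.49   0.06] turn -0.0
shift [ 33.57 -12.41   0.53] turn 0.056
```

Call:
{"name": "apply_moves", "arguments": {
  "rows": [
    [[0, -5, 0], 0, 0],
    [[1.5, -10, 0], 0, 0],
    [[6, -12.4, 0.3], 0, 0],
    [[11, -12.4, 0.3], 0.03, 0],
    [[16, -12.4, 0.3], 0.05, 0]
  ]
}}

```text
time: 7.55
tool_pos: [575.3, -6.6, 228.0]
tcp_rot: [-1.567, -0.002, -1.681]
contact_force: [0.5, -0.8, -4.3]
grip_width: 13.5
```

```bash
python3 - <<'E'
from h import *
from plant import bot
o=bot.get_obs();print(o['tool_pos'],o['tcp_rot'])
goto(o,[((567.9,-180.8,225),-1.686)])
E
```

```text
[575.34893272  -6.56749236 227.96768821] [-1.56719613 -0.00202459 -1.68065301]
shift [17.4   0.34  1.17] turn 0.005
```

Call:
{"name": "apply_moves", "arguments": {
  "rows": [
    [[5, 0.3, 0.3], 0, 0],
    [[10, 0.3, 0.8], 0, 0],
    [[14.5, 0.3, 1.2], 0, 0],
    [[17.4, 0.3, 1.2], 0.005, 0],
    [[17.4, 0.3, 1.2], 0.005, 0]
  ]
}}

```text
time: 8.18
tool_pos: [567.3, -183.0, 223.1]
tcp_rot: [-1.57, -0.001, -1.689]
contact_force: [-0.1, 1.2, -3.9]
grip_width: 13.6
```

Call:
{"name": "apply_moves", "arguments": {
  "rows": [
    [[0, 0, 0], 0, 0],
    [[0, 0, 0], 0, 0]
  ]
}}

```text
time: 8.43
tool_pos: [567.1, -182.0, 222.2]
tcp_rot: [-1.572, -0.001, -1.688]
contact_force: [0.0, -0.2, -3.5]
grip_width: 13.5
```

```bash
python3 - <<'E'
from h import *
from plant import bot,vision
o=bot.get_obs();print(o['time'],o['tool_pos'],o['tcp_rot'],o['dq'].round(3),o['contact_force'],o['moment'])
ci=vision.camera_info("wrist");im=vision.capture("wrist");cv2.imwrite("pics/w3.png",im[:,:,::-1])
np.save("w3.npy",ci,allow_pickle=True)
cv2.imwrite("pics/w3b.png",cv2.resize(im[:,:,::-1],None,fx=1.25,fy=1.25,interpolation=cv2.INTER_CUBIC))
im=vision.capture("side");cv2.imwrite("pics/s3.png",cv2.resize(im[80:200,270:400,::-1],None,fx=5,fy=5,interpolation=cv2.INTER_CUBIC))
im=vision.capture("top");cv2.imwrite("pics/t3.png",im[:,:,::-1])
E
```

```text
8.425 [ 567.08622695 -182.04711375  222.24589011] [-1.57168541e+00 -8.62967206e-04 -1.68812315e+00] [ 0.005 -0.007 -0.008  0.003  0.002 -0.001] [ 0.02055511 -0.17339568 -3.50823184] [-0.0709917  -0.11048942  0.02342723]
```

View pics/w3b.png

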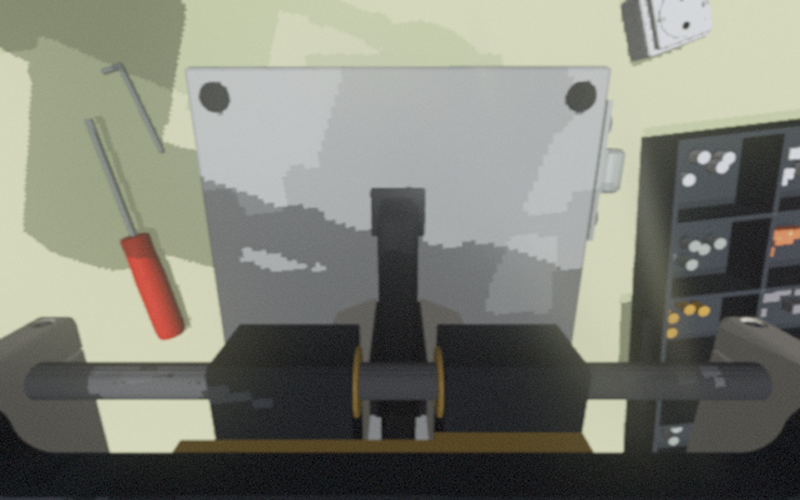

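View pics/s3.png

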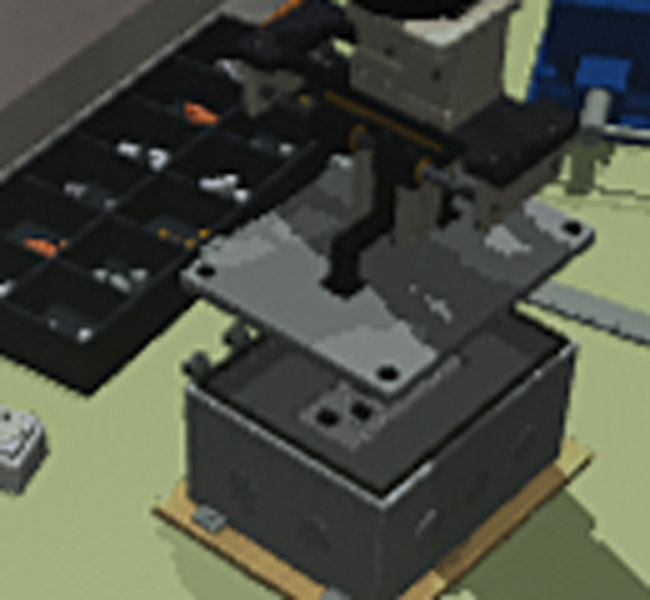

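```bash
python3 - <<'E'
import cv2
t=cv2.imread("pics/w3.png")
cv2.imwrite("pics/f1.png",cv2.resize(t[40:160,135:235],None,fx=5,fy=5,interpolation=cv2.INTER_CUBIC))
cv2.imwrite("pics/f2.png",cv2.resize(t[40:160,415:515],None,fx=5,fy=5,interpolation=cv2.INTER_CUBIC))
t=cv2.imread("pics/t3.png")
cv2.imwrite("pics/f3.png",cv2.resize(t[150:240,325:430],None,fx=6,fy=6,interpolation=cv2.INTER_CUBIC))
E
```

```text
(no output)
```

View pics/f1.png

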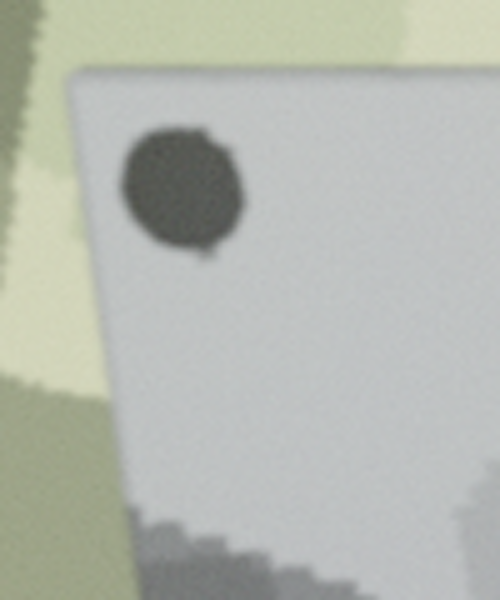

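View pics/f2.png

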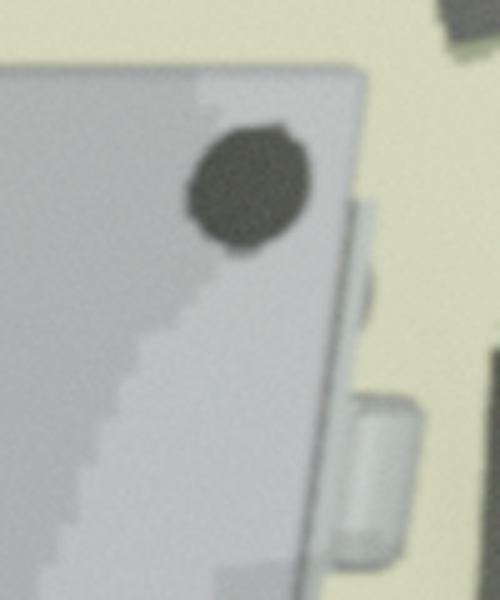

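View pics/f3.png

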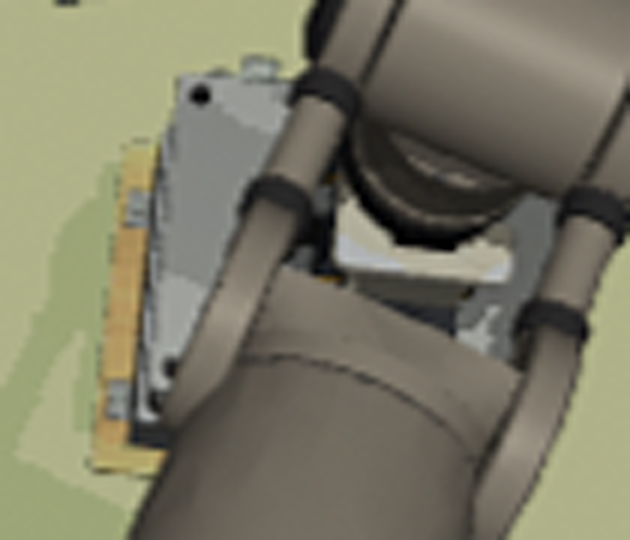

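```bash
python3 - <<'E'
from h import *
from plant import bot
w=np.load("w3.npy",allow_pickle=True).item()
tcp=np.array([567.09,-182.05,222.25])
g=lambda x0,P:np.array([(x0+a/5-.4,40+b/5-.4) for a,b in P])
C=g(135,[(68,70)]);D=g(415,[(367,67)]);EL=g(135,[(140,598)]);ER=g(415,[(298,598)])
bar=g(415,[(420,400),(400,568)]); 
def pr(p,L):
    L=np.array(L,float).copy();L=T(p,L);L[:,2]+=p[3];return proj(w,L)
def f(p,wt=1):
    c=pr(p,[(-80,100,-28),(80,100,-28),(-80,0,-28),(80,0,-28),(95,69,-40),(95,51,-40)])
    def ld(a,b,x):
        d=b-a;return (d[0]*(x-a)[1]-d[1]*(x-a)[0])/np.hypot(*d)
    return np.r_[c[0]-C[0],c[1]-D[0],ld(c[0],c[2],EL[0]),ld(c[1],c[3],ER[0]),c[4]-bar[0],c[5]-bar[1]]
r=least_squares(f,[567,-182,-.117,227],x_scale=[10,10,.05,10],loss='soft_l1');print(r.x.round(4),r.fun.round(2))
for fz in (225,227,229):
    r2=least_squares(lambda p:f(np.r_[p,fz]),[567,-182,-.117],x_scale=[10,10,.05]);print(fz,r2.x.round(4),(r2.fun**2).sum())
E
```

```text
[ 5.689192e+02 -1.818404e+02 -1.147000e-01  2.247549e+02] [-0.45  0.13  1.9   0.16  0.39  0.52 -0.6  -0.28 -1.97 -0.08]
225 [ 5.689387e+02 -1.819025e+02 -1.136000e-01] 8.801924146077269
227 [ 5.687022e+02 -1.820792e+02 -1.124000e-01] 35.35886865259843
229 [ 5.684676e+02 -1.822600e+02 -1.112000e-01] 106.93167960993706
```

```bash
python3 - <<'E'
from h import *
from plant import bot
o=bot.get_obs();print(o['tool_pos'],o['tcp_rot'])
goto(o,[((566.4,-180.9,166),-1.690)])
E
```

```text
[ 567.42012425 -182.19237853  223.07409934] [-1.57019586e+00 -1.44538317e-03 -1.68789341e+00]
shift [-0.12  5.71 -0.12] turn 0.002
```

Call:
{"name": "apply_moves", "arguments": {
  "rows": [
    [[-0.1, 3, -0.1], 0, 0],
    [[-0.1, 5.7, -0.1], 0, 0],
    [[-0.1, 5.7, -0.1], 0, 0],
    [[-0.1, 5.7, -0.1], 0, 0]
  ]
}}

```text
time: 9.07
tool_pos: [567.3, -181.2, 167.3]
tcp_rot: [-1.568, -0.002, -1.688]
contact_force: [-0.1, 0.0, -4.1]
grip_width: 13.8
```

```bash
cat > look.py <<'E'
import sys
from h import *
from plant import bot,vision
n=sys.argv[1]
o=bot.get_obs();print(o['time'],o['tool_pos'],o['tcp_rot'],o['contact_force'].round(2),o['moment'].round(3))
ci=vision.camera_info("wrist");im=vision.capture("wrist");cv2.imwrite(f"pics/w{n}.png",im[:,:,::-1])
np.save(f"w{n}.npy",ci,allow_pickle=True)
cv2.imwrite(f"pics/w{n}c.png",cv2.resize(im[40:240,400:520,::-1],None,fx=3,fy=3,interpolation=cv2.INTER_CUBIC))
im=vision.capture("side");cv2.imwrite(f"pics/s{n}.png",im[:,:,::-1]);cv2.imwrite(f"pics/s{n}c.png",cv2.resize(im[105:190,295:395,::-1],None,fx=7,fy=7,interpolation=cv2.INTER_CUBIC))
E
python3 look.py 4
```

```text
9.075 [ 567.2851202  -181.23790403  167.31423183] [-1.56835581 -0.0019984  -1.68755016] [-0.06  0.01 -4.08] [-0.014 -0.163 -0.047]
```

View pics/w4c.png

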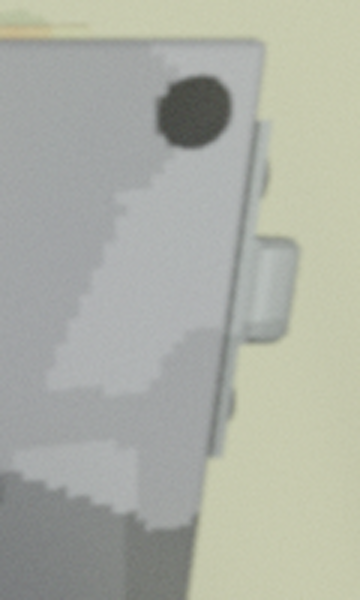

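View pics/s4c.png

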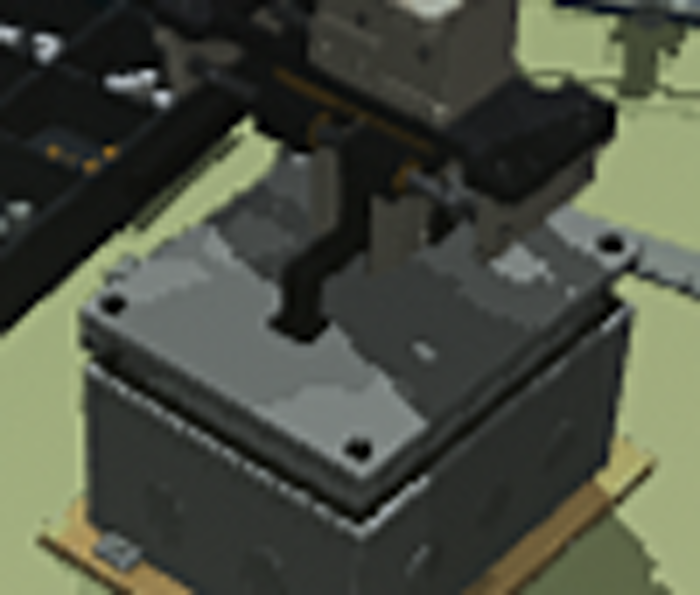

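```bash
python3 - <<'E'
import cv2,numpy as np
t=cv2.imread("pics/s4.png")
# corners: left, bottom, right
cs=[(307,153),(347,175),(385,145)]
out=[cv2.resize(t[y-12:y+13,x-12:x+13],None,fx=10,fy=10,interpolation=cv2.INTER_CUBIC) for x,y in cs]
cv2.imwrite("pics/k4.png",np.hstack(out))
from h import *
from plant import vision
w=np.load("w4.npy",allow_pickle=True).item()
print(((proj(w,T(BOX,[(95,87,110),(95,71,110),(95,49,110),(88.5,79,116.5)]))+.33-[400,40])*3).round(0))
E
```

```text
[[249. 134.]
 [237. 221.]
 [221. 333.]
 [224. 178.]]
```

View pics/k4.png

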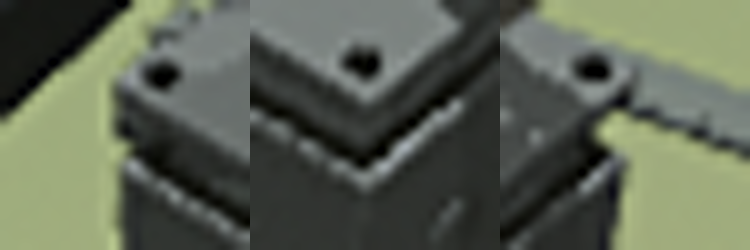

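```bash
python3 - <<'E'
from h import *
from plant import vision
s=vision.camera_info("side")
C=lambda z:[(80,100,z),(-80,100,z),(-80,-100,z)]
g=lambda P:np.array(P)-.45
for z in (143,144,145):
  p,r=fit([(s,C(z),g([(306.5,149.5),(346.5,173.5),(386.2,140.7)]))],[568,-181,-.115]);print("lid",z,p.round(3),r.round(2).tolist())
p,r=fit([(s,C(110),g([(307.5,156.5),(346.5,181.5),(385,148.8)]))],[568,-181,-.115]);print("box",p.round(3),r.round(2).tolist())
E
```

```text
lid 143 [ 5.70314e+02 -1.80884e+02 -1.16000e-01] [[-0.66, -0.05], [0.05, 0.21], [0.58, -0.32]]
lid 144 [ 5.69770e+02 -1.79905e+02 -1.16000e-01] [[-0.71, -0.06], [0.06, 0.23], [0.63, -0.35]]
lid 145 [ 5.69227e+02 -1.78925e+02 -1.16000e-01] [[-0.77, -0.07], [0.06, 0.25], [0.67, -0.37]]
box [ 5.69303e+02 -1.83602e+02 -1.26000e-01] [[-0.67, 0.41], [-0.19, -0.13], [1.22, -0.41]]
```

```bash
python3 - <<'E'
from h import *
from plant import vision
s=vision.camera_info("side");t=vision.camera_info("top");w=np.load("w1.npy",allow_pickle=True).item()
bar=[(88.5,y,110) for y in (79,41,-41,-79)]
S=np.array([(112,302),(180,254),(310,160),(370,116)])/8+[295,115]-.44
Tt=np.array([(193,28),(291,38),(497,60),(593,68)])/8+[335,165]-.44
W=np.array([(96,53),(226,54),(511,54),(640,54)])/4+[230,60]-.375
for n,c,u in(("side",s,S),("top",t,Tt),("wrist",w,W)):
    p,r=fit([(c,bar,u)],BOX);print(n,p.round(3),"hinge mid",T(p,[(88.5,0,110)]).round(1),r.round(2).tolist())
# lid barrels
E
```

```text
side [ 5.69480e+02 -1.82507e+02 -1.22000e-01] hinge mid [[ 657.3 -193.3  110. ]] [[0.18, -0.09], [-0.25, 0.1], [0.11, -0.11], [-0.05, 0.1]]
top [ 5.67545e+02 -1.80153e+02 -1.09000e-01] hinge mid [[ 655.5 -189.8  110. ]] [[0.26, 0.04], [-0.08, 0.0], [-0.07, -0.13], [-0.11, 0.08]]
wrist [ 5.67877e+02 -1.81219e+02 -1.13000e-01] hinge mid [[ 655.8 -191.2  110. ]] [[0.12, 0.08], [0.3, -0.12], [-0.44, -0.02], [-0.01, 0.03]]
```

Call:
{"name": "apply_moves", "arguments": {
  "rows": [
    [[0.05, 0.4, 0], 0, 0],
    [[0.05, 0.8, 0], 0, 0],
    [[0.05, 1.2, 0], 0, 0],
    [[0.05, 1.2, 0], 0, 0]
  ]
}}

```text
time: 9.68
tool_pos: [567.1, -181.8, 155.1]
tcp_rot: [-1.569, -0.002, -1.688]
contact_force: [0.1, 0.2, -3.3]
grip_width: 13.9
```

```bash
python3 look.py 5; python3 -c "
import cv2
t=cv2.imread('pics/w5.png');cv2.imwrite('pics/w5d.png',cv2.resize(t[70:200,440:510],None,fx=5,fy=5,interpolation=cv2.INTER_CUBIC)[:600])"
```

```text
9.675 [ 567.0885654  -181.81721345  155.10804422] [-1.56854753 -0.00194626 -1.68774657] [ 0.08  0.2  -3.32] [-0.024 -0.096  0.006]
```

View pics/w5d.png

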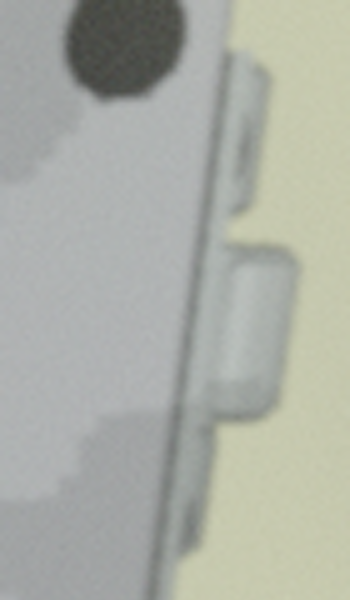

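View pics/s5c.png

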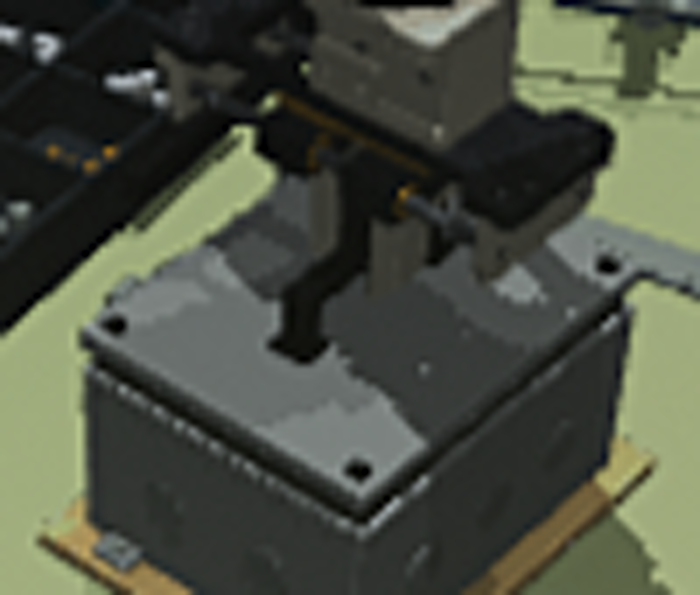

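```bash
python3 - <<'E'
from h import *
w=np.load("w5.npy",allow_pickle=True).item()
c=lambda p,L:((proj(w,T(p,L))+.4-[440,70])*5).round(0).tolist()
B=[568.2,-181.3,-.114]
print("box ends 87,71,49,33",c(B,[(93,y,110) for y in (87,71,49,33)]))
for gz in (159,160):
  print("lid 69,51",c([568,-181.6,-.115],[(93,y,gz-40) for y in (69,51)]), "corner hole?")
E
```

```text
box ends 87,71,49,33 [[255.0, 68.0], [232.0, 222.0], [203.0, 421.0], [183.0, 557.0]]
lid 69,51 [[269.0, 251.0], [243.0, 421.0]] corner hole?
lid 69,51 [[274.0, 251.0], [247.0, 422.0]] corner hole?
```

```bash
python3 - <<'E'
from h import *
w=np.load("w5.npy",allow_pickle=True).item()
c=lambda p,L:((proj(w,T(p,L))+.4-[440,70])*5).round(0).tolist()
B=[568.2,-181.3,-.114]
def sil(p,y,zc):
    return max((c(p,[(88.5+6.5*np.cos(a),y,zc+6.5*np.sin(a))])[0] for a in np.linspace(-1,1.5,40)))
print("box79,41",sil(B,79,110),sil(B,41,110))
for gz in (159,159.8,160.5): print("lid60",gz,sil([568,-181.6,-.115],60,gz-40), "edge top +x y=60,40:",c([568,-181.6,-.115],[(80,y,gz-28) for y in (100,60,20)]))
t=cv2.imread('pics/w5.png');cv2.imwrite('pics/w5e.png',cv2.resize(t[75:190,455:510],None,fx=10,fy=10,interpolation=cv2.INTER_CUBIC)[:580])
cv2.imwrite('pics/w5f.png',cv2.resize(t[130:190,455:510],None,fx=10,fy=10,interpolation=cv2.INTER_CUBIC))
E
```

```text
box79,41 [269.0, 146.0] [216.0, 496.0]
lid60 159 [282.0, 341.0] edge top +x y=60,40: [[248.0, -82.0], [186.0, 352.0], [132.0, 727.0]]
lid60 159.8 [286.0, 342.0] edge top +x y=60,40: [[252.0, -83.0], [189.0, 353.0], [135.0, 730.0]]
lid60 160.5 [290.0, 342.0] edge top +x y=60,40: [[256.0, -84.0], [193.0, 354.0], [138.0, 732.0]]
```

View pics/w5e.png

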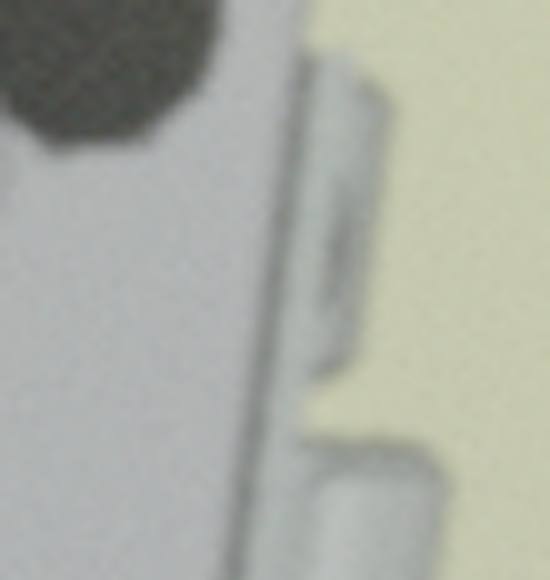

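View pics/w5f.png

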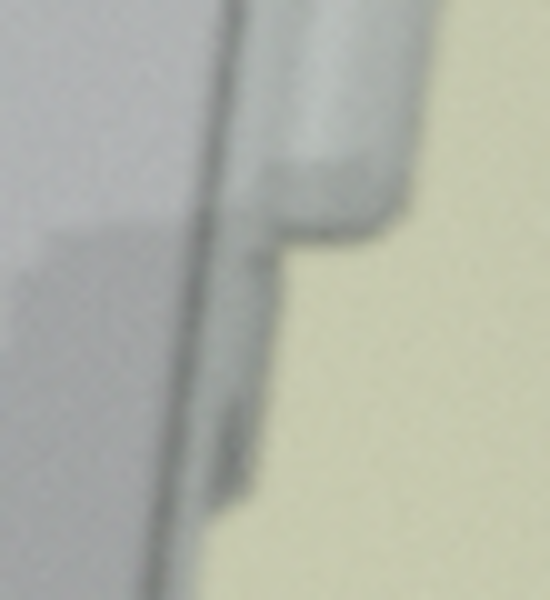

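Call:
{"name": "apply_moves", "arguments": {
  "rows": [
    [[-0.03, 0, -0.07], 0, 0],
    [[-0.03, 0.2, -0.07], 0, 0],
    [[-0.03, 0.4, -0.07], 0, 0],
    [[-0.03, 0.5, -0.07], 0, 0]
  ]
}}

```text
time: 10.28
tool_pos: [566.6, -181.5, 150.3]
tcp_rot: [-1.568, -0.002, -1.688]
contact_force: [-0.6, 0.0, -4.1]
grip_width: 14.2
```

Call:
{"name": "apply_moves", "arguments": {
  "rows": [
    [[0, 0.15, 0], 0, 0],
    [[0, 0.3, 0], 0, 0],
    [[0, 0.3, 0], 0, 0]
  ]
}}

```text
time: 10.65
tool_pos: [566.8, -181.6, 148.1]
tcp_rot: [-1.567, -0.002, -1.688]
contact_force: [-3.1, 0.3, 5.2]
grip_width: 13.3
```

Call:
{"name": "apply_moves", "arguments": {
  "rows": [
    [[0, 0.15, -0.04], 0, 0],
    [[0, 0.3, -0.04], 0, 0],
    [[0, 0.3, -0.04], 0, 0]
  ]
}}

```text
time: 11.02
tool_pos: [566.8, -181.6, 146.4]
tcp_rot: [-1.565, -0.003, -1.688]
contact_force: [-2.9, 1.4, 8.0]
grip_width: 13.9
```

```bash
python3 look.py 6; python3 -c "
import cv2
t=cv2.imread('pics/w6.png');cv2.imwrite('pics/w6e.png',cv2.resize(t[60:200,440:510],None,fx=4,fy=4,interpolation=cv2.INTER_CUBIC))"
```

```text
11.025 [ 566.77910643 -181.58854437  146.42159538] [-1.56536098 -0.0028851  -1.68762573] [-2.91  1.45  8.04] [ 0.262  0.529 -0.012]
```

View pics/w6e.png

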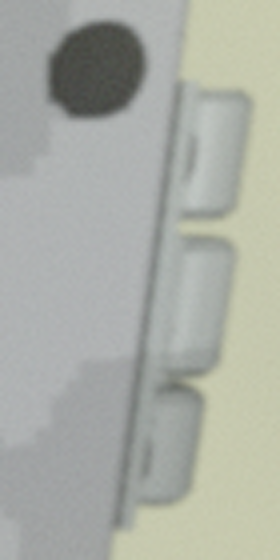

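View pics/s6c.png

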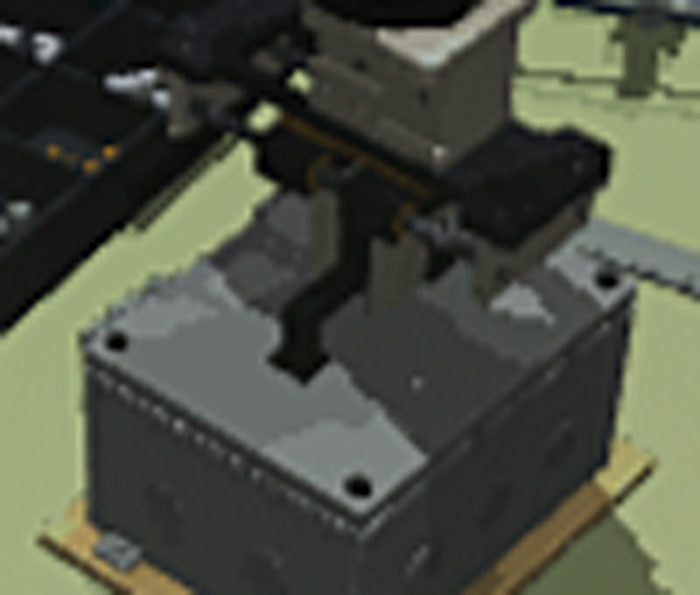

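Call:
{"name": "apply_moves", "arguments": {
  "rows": [
    [[-0.05, 0.15, 0], 0, 0],
    [[-0.05, 0.3, 0], 0, 0],
    [[-0.05, 0.3, 0], 0, 0]
  ]
}}

```text
time: 11.5
tool_pos: [566.8, -181.6, 145.3]
tcp_rot: [-1.564, -0.004, -1.688]
contact_force: [-6.3, 0.2, 11.9]
grip_width: 13.5
```

Call:
{"name": "apply_moves", "arguments": {
  "rows": [
    [[0, 0.2, 0], 0, 0],
    [[0, 0.2, 0], 0, 0]
  ]
}}

```text
time: 11.75
tool_pos: [566.8, -181.6, 145.3]
tcp_rot: [-1.563, -0.005, -1.688]
contact_force: [-6.6, 2.6, 12.1]
grip_width: 13.9
```

Call:
{"name": "apply_moves", "arguments": {
  "rows": [
    [[0, 0.5, -0.1], 0, 0],
    [[0, 0.5, -0.1], 0, 0],
    [[0, 0.5, -0.1], 0, 0]
  ]
}}

```text
time: 12.12
tool_pos: [566.9, -181.7, 145.2]
tcp_rot: [-1.558, -0.006, -1.687]
contact_force: [-10.2, 3.8, 28.4]
grip_width: 13.7
```

```bash
python3 look.py 7; python3 -c "
import cv2
t=cv2.imread('pics/w7.png');cv2.imwrite('pics/w7e.png',cv2.resize(t[60:200,440:510],None,fx=4,fy=4,interpolation=cv2.INTER_CUBIC))"
```

```text
12.125 [ 566.86353999 -181.66679471  145.17741732] [-1.55751653 -0.00633241 -1.68717404] [-10.17   3.78  28.41] [0.746 1.532 0.071]
```

View pics/w7e.png

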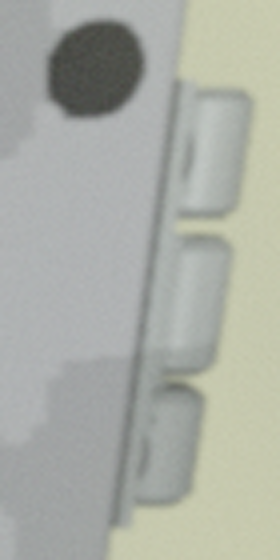

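View pics/s7c.png

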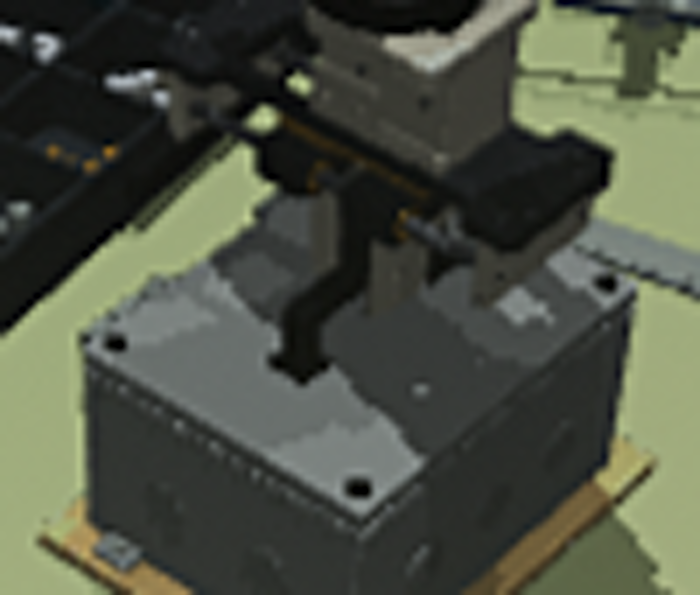

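```bash
python3 - <<'E'
import cv2,numpy as np
for n in (3,4,5,6,7):
    g=cv2.cvtColor(cv2.imread(f"pics/w{n}.png"),cv2.COLOR_BGR2GRAY).astype(float)
    r=[]
    for x0,x1,y0,y1 in ((150,195,55,100),(440,490,55,100)):
        c=g[y0:y1,x0:x1];m=(c<110)
        k,l,s,ce=cv2.connectedComponentsWithStats(m.astype(np.uint8));i=1+np.argmax(s[1:,4])
        wt=np.clip(150-c,0,70)*cv2.dilate((l==i).astype(np.uint8),np.ones((5,5)))
        yy,xx=np.mgrid[y0:y1,x0:x1];r+= [round((wt*xx).sum()/wt.sum(),2),round((wt*yy).sum()/wt.sum(),2),s[i,4]]
    print(n,r, round(r[3]-r[0],2))
E
```

```text
3 [np.float64(171.04), np.float64(77.34), np.int32(410), np.float64(464.24), np.float64(77.03), np.int32(423)] 293.2
4 [np.float64(171.12), np.float64(77.37), np.int32(431), np.float64(464.05), np.float64(76.91), np.int32(442)] 292.93
5 [np.float64(171.11), np.float64(77.39), np.int32(442), np.float64(464.36), np.float64(76.81), np.int32(441)] 293.25
6 [np.float64(170.62), np.float64(77.38), np.int32(438), np.float64(463.55), np.float64(77.11), np.int32(440)] 292.93
7 [np.float64(169.14), np.float64(76.99), np.int32(438), np.float64(463.22), np.float64(76.85), np.int32(435)] 294.08
```

```bash
python3 - <<'E'
from h import *
im=cv2.imread("pics/w7.png").astype(float)
w=np.load("w7.npy",allow_pickle=True).item()
# right silhouette per row: barrel grey vs greenish background: use blue minus red contrast
d=(im[:,:,2]-im[:,:,0]); d=cv2.GaussianBlur(d,(3,3),.6)
pts={}
for n,(r0,r1) in dict(up=(87,108),mid=(125,146),lo=(162,178)).items():
    P=[]
    for r in range(r0,r1):
        row=d[r,475:512]; th=(row[-4:].mean()+row[:6].mean())/2 if False else 14
        # scan from right
        i=len(row)-1
        while i>0 and row[i]>th:i-=1
        P.append((475+i+(th-row[i])/(row[i+1]-row[i]) if i<len(row)-1 else np.nan,r))
    pts[n]=np.array(P);print(n,pts[n][:,0].round(1))
print(d[98,475:512].round(0))
pu,pm,pl=[pts[k].copy() for k in("up","mid","lo")]
q=np.r_[pu,pl];c=np.polyfit(q[:,1],q[:,0],1);print("box resid",(q[:,0]-np.polyval(c,q[:,1])).round(2));print("lid off px",(pm[:,0]-np.polyval(c,pm[:,1])).mean())
def silc(p,y,zc): return max(proj(w,T(p,[(88.5+6.5*np.cos(a),y,zc+6.5*np.sin(a))]))[0].tolist() for a in np.linspace(-1,1.5,60))
B=[567.6,-181,-.114]
print("px per mm x",silc([568.6,-181,-.114],60,110)[0]-silc(B,60,110)[0],"per mm z",silc(B,60,111)[0]-silc(B,60,110)[0])
E
```

```text
up [502.7 502.6 502.5 502.4 502.2 502.  501.8 501.7 501.6 501.3 501.2 500.9
 500.8 500.9 500.7 500.6 500.5 500.2 499.9 499.8 499.7]
mid [497.7 497.5 497.4 497.  497.  496.9 496.7 496.6 496.4 496.3 496.1 495.8
 495.7 495.6 495.3 495.2 495.1 494.8 494.7 494.5 494.4]
lo [490.6 490.4 490.3 490.2 489.9 489.7 489.6 489.5 489.3 489.1 488.9 488.8
 488.7 488.6 488.4 488.1]
[-2. -2. -3. -2. -3. -2. -1.  0. -1. -1. -1. -1. -1. -2. -1. -1. -1. -1.
 -1. -1.  0.  0.  1.  0.  2.  7. 14. 20. 23. 24. 24. 24. 25. 25. 25. 25.
 24.]
box resid [-0.17 -0.08 -0.01  0.03 -0.06 -0.07 -0.05 -0.    0.01 -0.05 -0.06 -0.13
 -0.1   0.11  0.12  0.17  0.22  0.12  0.02  0.02  0.08 -0.01 -0.03 -0.02
  0.05 -0.03 -0.12  0.01  0.08 -0.02 -0.02 -0.12 -0.06  0.04  0.11  0.06
 -0.04]
lid off px 1.0127447244197225
px per mm x 1.9151256437395432 per mm z 0.9959053098473873
```

Call:
{"name": "apply_moves", "arguments": {
  "rows": [
    [[-0.1, 0.1, -0.3], 0, 0],
    [[-0.1, 0.1, -0.3], 0, 0],
    [[-0.1, 0.3, -0.3], 0, 0]
  ]
}}

```text
time: 12.6
tool_pos: [566.7, -181.6, 145.1]
tcp_rot: [-1.549, -0.009, -1.687]
contact_force: [-2.5, 0.7, 25.3]
grip_width: 13.4
```

Call:
{"name": "apply_moves", "arguments": {
  "rows": [
    [[0, 0.3, -0.1], 0, 0],
    [[0, 0.3, -0.1], 0, 0]
  ]
}}

```text
time: 12.85
tool_pos: [566.7, -181.6, 145.2]
tcp_rot: [-1.545, -0.01, -1.687]
contact_force: [-4.9, 2.9, 17.8]
grip_width: 13.4
```

```bash
python3 look.py 8; cat > off.py <<'E'
import sys
from h import *
n=sys.argv[1]
im=cv2.imread(f"pics/w{n}.png").astype(float)
d=cv2.GaussianBlur(im[:,:,2]-im[:,:,0],(3,3),.6);pts={}
for k,(r0,r1) in dict(up=(88,107),mid=(125,146),lo=(162,177)).items():
    P=[]
    for r in range(r0,r1):
        row=d[r,475:512];i=len(row)-1
        while i>0 and row[i]>14:i-=1
        P.append((475+i+(14-row[i])/(row[i+1]-row[i]),r))
    pts[k]=np.array(P)
q=np.r_[pts['up'],pts['lo']];c=np.polyfit(q[:,1],q[:,0],1)
print("lid off mm",((pts['mid'][:,0]-np.polyval(c,pts['mid'][:,1])).mean()/1.915).round(2))
cv2.imwrite(f"pics/w{n}e.png",cv2.resize(im[60:200,440:510],None,fx=4,fy=4,interpolation=cv2.INTER_CUBIC))
g=cv2.cvtColor(im.astype(np.uint8),cv2.COLOR_BGR2GRAY).astype(float);r=[]
for x0,x1,y0,y1 in ((150,195,55,100),(440,490,55,100)):
    c=g[y0:y1,x0:x1];m=(c<110)
    k,l,s,ce=cv2.connectedComponentsWithStats(m.astype(np.uint8));i=1+np.argmax(s[1:,4])
    wt=np.clip(150-c,0,70)*cv2.dilate((l==i).astype(np.uint8),np.ones((5,5)))
    yy,xx=np.mgrid[y0:y1,x0:x1];r+= [round(float((wt*xx).sum()/wt.sum()),2),round(float((wt*yy).sum()/wt.sum()),2)]
print("holes",r)
E
python3 off.py 8
```

```text
12.85 [ 566.74968933 -181.62949096  145.18394061] [-1.54498889 -0.01001506 -1.68713161] [-4.91  2.89 17.78] [0.581 0.894 0.003]
lid off mm 0.37
holes [167.4, 76.44, 462.24, 76.72][ WARN:0@0.572] global loadsave.cpp:1063 imwrite_ Unsupported depth image for selected encoder is fallbacked to CV_8U.
```

View pics/w8e.png

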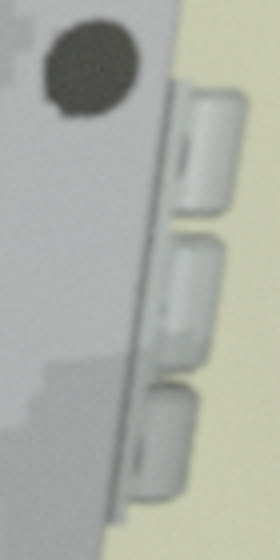

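Call:
{"name": "apply_moves", "arguments": {
  "rows": [
    [[-0.05, 0.4, 0], 0, 0],
    [[-0.05, 0.7, 0], 0, 0],
    [[-0.05, 0.7, 0], 0, 0],
    [[-0.05, 0.7, 0], 0, 0]
  ]
}}

```text
time: 13.45
tool_pos: [566.8, -181.8, 143.9]
tcp_rot: [-1.542, -0.013, -1.687]
contact_force: [-16.6, 4.5, 36.6]
grip_width: 13.6
```

```bash
python3 look.py 9; python3 off.py 9 2>/dev/null; python3 -c "
from plant import bot
o=bot.get_obs();print(o['tool_pos'],o['contact_force'],o['moment'],o['dq'].round(4))"
```

```text
13.45 [ 566.80936006 -181.83992827  143.90614511] [-1.54165275 -0.0126754  -1.68677399] [-16.56   4.53  36.65] [ 0.536  2.581 -0.014]
lid off mm 0.41
holes [165.4, 75.61, 463.23, 76.0]
[ 566.83205575 -181.85646379  143.91547501] [-17.30847506   4.0625092   36.636788  ] [ 0.54628955  2.5759366  -0.07702504] [ 0.0005  0.0001 -0.0001 -0.      0.0004 -0.0011]
```

View pics/s9c.png

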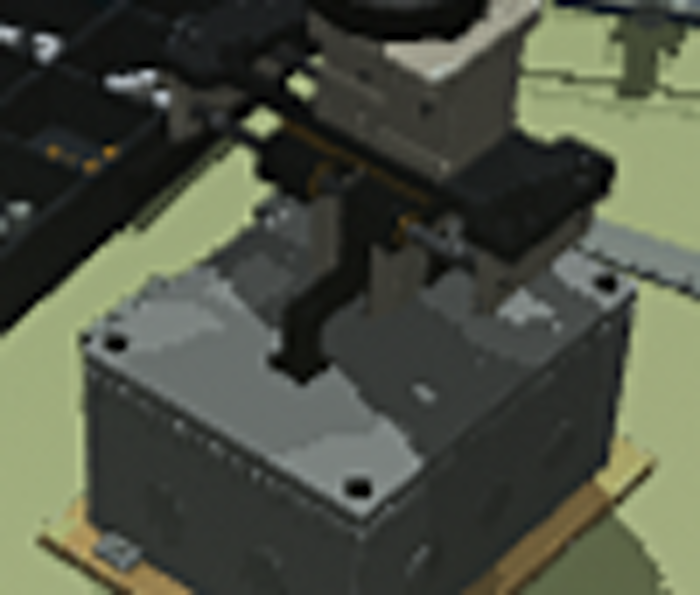

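Call:
{"name": "apply_moves", "arguments": {
  "rows": [
    [[-0.05, 0.45, -0.2], 0, 0],
    [[-0.05, 0.45, -0.2], 0, 0],
    [[-0.05, 0.45, -0.2], 0, 0],
    [[-0.05, 0.45, -0.2], 0, 0]
  ]
}}

```text
time: 14.05
tool_pos: [566.8, -181.9, 144.0]
tcp_rot: [-1.535, -0.015, -1.687]
contact_force: [-5.0, 3.4, 25.0]
grip_width: 13.7
```

```bash
python3 look.py 10; python3 off.py 10 2>/dev/null; python3 -c "
from plant import bot,vision
import cv2
im=vision.capture('top');cv2.imwrite('pics/t10.png',im[:,:,::-1])
o=bot.get_obs();print(o['tool_pos'],o['contact_force'],o['moment'],o['dq'].round(4),o['grip_width'])"
```

```text
14.05 [ 566.77471735 -181.88443528  143.96292974] [-1.53455456 -0.01503488 -1.68661051] [-4.97  3.44 25.02] [ 0.397  0.984 -0.035]
lid off mm 0.34
holes [164.55, 75.31, 462.7, 75.87]
[ 566.79888888 -181.88811401  143.97239386] [-5.39642751  2.45167678 24.32336731] [ 0.41744797  0.9842365  -0.01350663] [-0.0009 -0.0007 -0.0004 -0.0003  0.0026 -0.0001] 13.54499503175476
```

View pics/w10.png

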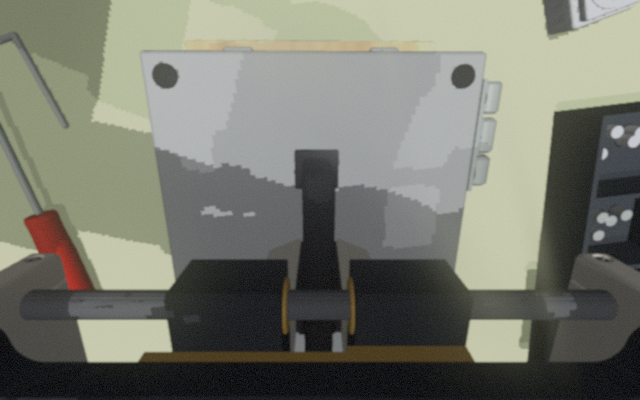

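View pics/t10.png

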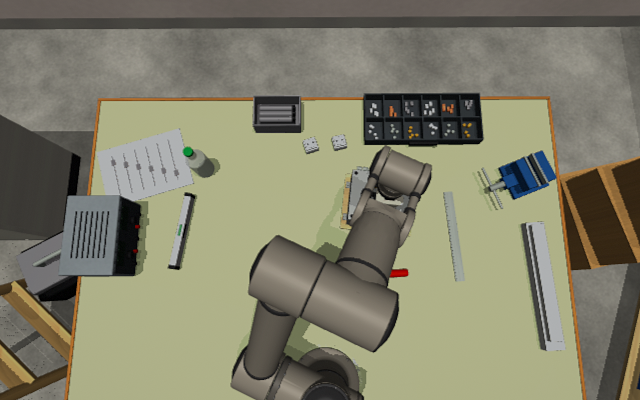

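View pics/s10.png

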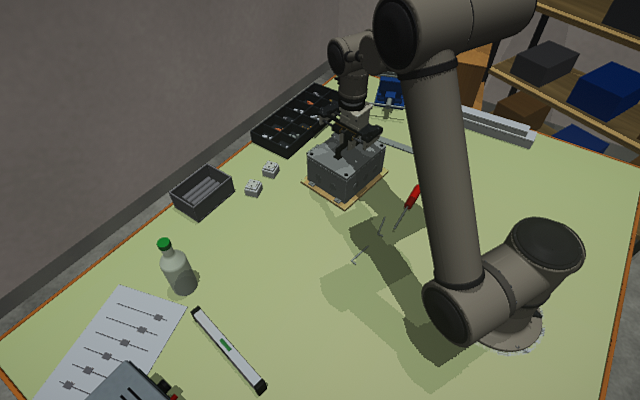

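The wrist view shows lid barrel a at (485,135), sitting between the box barrels at (490,97) and (480,170). The push is steady at about 24 N, and the other items I can see haven't moved. Handing in.

```bash
python3 -c "
from plant import bot,order
order.close_job();o=bot.get_obs();print(o['time'],o['tool_pos'],o['contact_force'])"
```

```text
the job is handed in; nothing more can be done
the job is handed in; nothing more can be done
```

I swung the inner cover shut, pressing it onto its stop with about 13 N. I then gripped the lid by its handle, set it on the enclosure and pressed it down until it stopped moving. I handed the job in at about 14 s, with the gripper still holding the lid and pushing with about 24 N. With the lid's own weight that is about 29 N, against the 15 N needed to press the seal level.

**Final checks**
- **Seating:** the lid stopped at the height expected for resting on the rim. Pushing harder, up to about 37 N, did not move it any further. At that force the handle slid about 1 mm in the pads.
- **Hinge barrels:** the wrist picture shows barrel a inside its gap, about 0.3 to 0.4 mm out of line across the hinge axis. When last measured it sat about 0.5 mm off the middle of the gap. Barrel b was hidden by the gripper, so I did not see it directly.
- **Other items:** those visible in the last pictures had not moved.

**Disagreements**
- **Box position:** the three cameras differed by 2 to 4 mm. I relied on the wrist view and the forces felt while lowering the lid.
- **Tool tilt:** the tool tilted about 0.04 rad while pressing. The wrist pictures I analysed for tilt show the lid turning in the pads and staying level on the rim.
- **Moment reading:** it seemed to have an offset, so I did not use it to check that the lid was level.

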